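# Load a vial into the bench labeller and start it

## Robot

A 6-joint arm with a two-finger parallel gripper is mounted at the origin on the work surface. World frame = base frame: x ahead of the robot, y to its left, z up, the work surface at z = 0. Lengths are in m, angles in rad, forces in N, time in s.
With the tool pointing down it reaches from about 0.35 to 0.95 m from the base axis. Payload 17.4 kg.
Tool frame: the origin (TCP) lies where the fingers leave the gripper's body, on its centre line; the fingertips stand 84 mm ahead of it and the grasp point (between the pads) lies 65 mm ahead of it; z points along the fingers, y is the line along which they close (so a half turn about z gives the same grasp; the last joint's range is limited). The gripper opens to 93 mm and grips with 3 to 60 N. Pads are 15 mm wide; open, the fingers measure 128 mm over their backs; the gripper's body (75 mm by 188 mm) begins 65 mm behind the grasp point.
Start: joints at [1.209, 0.116, 1.442, -0, 1.584, -0.038], TCP at [0.215, 0.64, 0.303] pointing down, gripper open.
Joint ranges: [-2.83, 2.83], [-0.83, 2.19], [0.07, 2.5], [-1.14, 4.28], [0.01, 3], [-2.97, 2.97]. Speed limits (rad/s): [1.89, 1.89, 2.22, 3.14, 3.14, 3.14].

## Interface

Orientations are given as a 3x3 rotation matrix whose columns are the frame's x, y, z axes.
In Python, from station import status, imaging, bot, models gives the robot as it stands.
- The arm moves only by the tool drive_tool, never from a script. Its argument "motion" is a list of rows, each a list of 6 numbers: the shift along the tool's x, y, z as a fraction of full scale, then the turn, a rotation vector about the tool's x, y, z as a fraction of full scale. A call has 1 to 12 rows; each row is the pose to reach, as a shift and turn from the pose commanded when the call began, along the tool's axes at that moment, turning the shorter way round; what a row does not reach only later rows make up. Full scale, the value 1, is 250 mm for a shift and 180 degrees for a turn. A row lasts 1/10 s, in which the tool goes at most 50 mm and 8.59 degrees, less where a joint would pass 70% of its speed; a pose out of reach is approached as far as the arm can. A call with a number of a shift or a turn outside -1 to 1 is refused whole. A call with a gripper value outside its range is refused whole. "jaw" is the gripper's target within -1 to 1 (shut at 1, half-way at 0, fully open at -1), set as the call begins (left out, the last holds). The fingers move at their own pace and stop on an object; the grip force is fixed at half the most. Time passes only in rows, so rows that repeat a pose let the fingers close. It gives the time, the measured TCP pose, the force, the opening and the grip force at its end, in the units of the state.
- status.read_state(): the state, without advancing time (a new reading comes with each control period).
- imaging.snapshot(name): name is "scene" or "top" or "wrist"; returns the picture (400x640x3 uint8, red, green, blue); there is no depth.
- imaging.camera_params(name): a dict with "fovy" (degrees; the focal length in pixels is half the picture's height over the tangent of half this angle, whatever the lens; pixels are square), "cx", "cy" (the principal point, pixels), "eye" and "orientation" of the camera in the world; the wrist camera has in their place "tool_from_camera" (4x4, takes a point from camera to tool coordinates, whose origin is the TCP and whose axes are the flange's). Camera axes: x right, y up, looking along -z (the intrinsics and any distortion apply to the point x, -y, -z); pixel columns grow to the right and rows downward; lengths in m; the calibration is good to about 2 mm. A picture is of the moment at which its call begins: read the wrist's pose just before it. camera_params takes no time and is no camera call.
- bot.finish_job(): hands the job in; it is judged then, once.
Trained networks look in the newest picture that a camera, given by its name, has taken for a name from the list of things; names that differ only in an ending like _2 or _b are one class to them, and where a whole thing is asked for, a point or a joint stands for the part that bears it (a point fixed in the world has none). Each returns a list of dicts, best first, with "confidence" (0 to 1); they miss things now and then, are a little off and sometimes report something else, mostly with a low value. They report only what shows in the picture. A call takes as long as a camera call. They do not tell look-alikes from the thing itself.
- models.outline_of(label, camera): "region" (400x640 bool, what is visible of it).
- models.tip_of(label, camera): "position" ([x, y, z] in m, in world coordinates, good to about 4 mm: a listed point, or the origin of a listed thing).
The state is a dict: "t": time; "joint_positions": joint angles; "dq": joint speeds; "joint_efforts": joint torques, N m; "eef_pos": TCP position; "tcp_rot": TCP orientation; "contact_force": force on the tool from outside, world axes, zero at the start; "wrist_torque": the same for the moment, N m; "gripper_width": finger opening in m; "grip_force": force on a finger pad.
Only numpy, scipy, OpenCV 4.12 (cv2) and the standard library are available. Lean on these libraries where they do the work, as an engineer would, in place of code of your own. Each camera call takes 0.05 s, during which the arm holds its last target. There are 200 camera calls.

## Task

An amber vial lies at the foot of the labeller's sloped feed gutter. With the fingertips, push it steadily up the gutter until it drops into its seat on the rollers, against the back-stop roller, and stays there; never lift it, flick it or let it go running back down. Then, and only then, press the green start button right down and let go; do not press the red stop button, and leave the other things on the bench where they are.

Things in the scene. Friction and masses are not known exactly. Their poses are not given: they have to be found in the camera images.
- labeller: The fixed bench labeller: base plate 170 x 460 mm, sloped gutter, two black rollers, white and blue head with a label reel. Origin on the bench surface, z up. The vial is fed along its -y axis (level part of its travel); x runs across the gutter, along the vial. The head spans x +/-0.086, y -0.265 to -0.115 m, its top at z 0.150 m.
- lower_roller (a point): Middle of the axis of the black lower roller (26 mm in diameter, lying along the labeller's x, not turning), at the gutter's top. Once the vial's axis is pushed past it (farther along the labeller's -y) the vial drops 4.6 mm into the seat by itself; let go before that, it rolls back to the foot.
- back_stop (a point): Middle of the axis of the black back-stop roller, 26 mm in diameter, along x, 55 mm beyond and 21 mm higher than the lower one, not turning. The grey bearing plates at both ends of the rollers (x +/-0.062 m of the labeller) are up to 80 mm high.
- reel (a point): Middle of the paper label reel behind the head: flanges 136 mm in diameter, 90 mm wide along x, its top 208 mm above the bench; a grey side plate and a spindle carry it.
- gutter: The aluminium gutter. Origin: middle of the floor's upper face. Its x is the labeller's x, -y points up the slope (8 degrees), z is square to the floor. Floor 178 mm long, ending 9 mm short of the lower roller, whose top is flush with the floor plane. 106 mm wide between side guides 12 mm high; at the low end a foot lip stands 6 mm above the floor; beyond it is open.
- vial: The loose amber glass vial to load, 0.13 to 0.25 kg, lying across the gutter at its foot against the lip. Origin on its axis, in the middle of the straight barrel (52 mm in diameter, 66 mm long), 26 mm above the gutter floor. x runs along the axis: the base is at +33 mm, the neck narrows from -33 mm, the 21 mm aluminium crimp cap ends at -62 mm. y and z turn as it rolls.
- nest (a point): Where the vial's origin lies when it is seated on both rollers (at 0.0145, -0.0500, 0.0764 m in the labeller's frame; axes as the labeller's).
- start (a joint): Travel of the green start button, m: 0 up, 0.006 right down; a spring brings it back; right down takes 5 N.
- start_top (a point): Centre of the top face of the green start button, 28 mm across, on the head's top; pressed straight down.
- stop (a joint): Travel of the red stop button, m: 0 up, 0.006 right down. Not to be pressed.
- stop_top (a point): Centre of the top face of the red stop button, 28 mm across, 74 mm from the green one.
- done_vial_a: Bystander: labelled amber vial with a white paper band, standing on the bench on the far side of the gutter, 52 mm in diameter, 95 mm high. Origin under its centre.
- done_vial_b: Bystander: a second one like it.
- blue_rack: Bystander: blue microtube rack with white-capped tubes, 76 x 218 mm, 37 mm high. Origin under its centre.
- pink_rack: Bystander: empty pink tube rack, 93 x 144 mm, 31 mm high. Origin under its centre.
- tip_box: Bystander: blue box of yellow pipette tips, 86 x 122 mm, 66 mm high. Origin under its centre.
- microplate: Bystander: white 96-well plate, 86 x 128 mm, 15 mm high. Origin under its centre.
- petri_dish: Bystander: Petri dish with yellow agar, 92 mm in diameter, 16 mm high. Origin under its centre.
Mind the look-alikes: they are no part of the job. What is shaped like the vial but pink or purple is not meant.

How it is judged:
By the outcome, as a careful person would: the job done as asked, in the order asked, and still so for the second after the job is handed in, with the robot touching nothing.
It also fails if it takes over 48 s, if anything falls off the work surface, if the arm or the gripper's body presses on something with over 40 N, if the wrist force passes 120 N, or if a joint passes its speed limit or range.

## Working session

There is one attempt and no reset: what is moved stays moved. The work goes in short steps, Python scripts to look and compute and a tool call to move; the robot and the scene stay as the last step left them, time stands still between calls to the robot, and variables do not carry over. Pictures are saved under pics/ and viewed, at most 10 in all, crops included, and the job is handed in when it is done.

Besides the shell and the picture viewer there is one more tool, called after ">>>" by a JSON object that holds its "api" and its "payload". drive_tool: Moves the arm, as the interface text tells. Shift numbers are shares of 250 mm and turn numbers shares of 180 degrees, none past 1 either way. Its arguments: {"type":"object","properties":{"motion":{"type":"array","items":{"type":"array","items":{"type":"number","minimum":-1,"maximum":1}}},"jaw":{"type":"number"}},"required":["motion"]}

```bash
mkdir -p pics; cat > h.py <<'E'
import numpy as np,cv2
from station import status,imaging,bot,models
def save(cam,fn):
    im=imaging.snapshot(cam); cv2.imwrite('pics/'+fn,im[:,:,::-1]); return im
def proj(cam,P):
    c=imaging.camera_params(cam);f=200/np.tan(np.radians(c['fovy'])/2)
    p=np.array(c['orientation']).T@(np.array(P)-np.array(c['eye']))
    return c['cx']+f*p[0]/-p[2], c['cy']-f*p[1]/-p[2]
E
python3 - <<'E'
from h import *
print({k:np.round(v,3).tolist() for k,v in status.read_state().items()})
a=save('scene','s1.png');b=save('top','t1.png')
cv2.imwrite('pics/st.png',cv2.resize(np.vstack([a,b]),(0,0),fx=.75,fy=.75)[:,:,::-1])
for cam in('scene','top'):
    print(cam,imaging.camera_params(cam))
    for n in['vial','lower_roller','back_stop','nest','gutter','labeller','start_top','stop_top','reel']:
        try: print(n,[(np.round(d['position'],3).tolist(),round(d['confidence'],2)) + tuple(np.round(proj(cam,d['position']))) for d in models.tip_of(n,cam)][:3])
        except Exception as e: print(n,e)
E
```

```text
{'t': 0.0, 'joint_positions': [1.209, 0.116, 1.442, -0.0, 1.584, -0.038], 'dq': [-0.002, 0.002, -0.001, -0.001, 0.002, -0.001], 'joint_efforts': [-0.001, -72.122, -62.263, 0.078, 0.024, 0.0], 'eef_pos': [0.215, 0.64, 0.302], 'tcp_rot': [[-0.948, 0.318, -0.0], [0.318, 0.948, -0.001], [0.0, -0.001, -1.0]], 'contact_force': [0.198, -0.097, 0.162], 'wrist_torque': [-0.014, -0.004, -0.014], 'grip_force': 0.0, 'gripper_width': 0.093}
scene {'fovy': 48.4908350759876, 'cx': 322.55214299953514, 'cy': 193.95563318902708, 'eye': array([1.14894661, 0.40383163, 1.29508902]), 'orientation': array([[-0.56202081, -0.6972762 ,  0.4449028 ],
       [ 0.82706488, -0.48013921,  0.29228413],
       [ 0.00981251,  0.53223325,  0.84654089]])}
vial [([0.562, 0.101, 0.055], 0.77, np.float64(344.0), np.float64(227.0)), ([0.537, 0.285, 0.026], 0.63, np.float64(397.0), np.float64(256.0)), ([0.675, 0.194, 0.02], 0.63, np.float64(349.0), np.float64(275.0))]
lower_roller [([0.516, -0.063, 0.043], 0.79, np.float64(310.0), np.float64(194.0))]
back_stop [([0.509, -0.116, 0.059], 0.56, np.float64(298.0), np.float64(18
[... 1192 characters left out ...]
t64(204.0))]
back_stop [([0.506, -0.116, 0.063], 0.66, np.float64(344.0), np.float64(207.0))]
nest [([0.526, -0.084, 0.076], 0.84, np.float64(334.0), np.float64(201.0)), ([0.562, 0.109, 0.053], 0.36, np.float64(275.0), np.float64(190.0))]
gutter [([0.531, 0.041, 0.042], 0.96, np.float64(295.0), np.float64(200.0)), ([0.519, -0.064, 0.042], 0.65, np.float64(328.0), np.float64(204.0))]
labeller [([0.517, -0.032, 0.0], 0.77, np.float64(318.0), np.float64(205.0))]
start_top []
stop_top [([0.47, -0.365, 0.137], 0.48, np.float64(428.0), np.float64(218.0)), ([0.529, -0.192, 0.174], 0.42, np.float64(372.0), np.float64(197.0))]
reel [([0.47, -0.366, 0.138], 0.59, np.float64(428.0), np.float64(218.0))]
```

View pics/st.png

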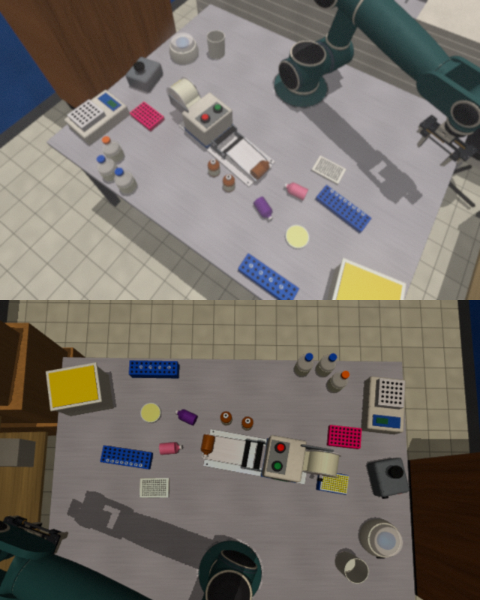

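The picture shows the amber vial at the gutter foot at scene (344,227) and top (275,190), lying on the gutter. The look-alikes are the pink vial at top (222,198) and the purple one at top (251,156), both on the bare bench. Amber and on the gutter fits the description. I read green as the start button at scene (288,142) and red as the stop button at (273,157).

>>> {"api": "drive_tool", "payload": {"motion": [[-0.96,-0.68,0,0,0,0.444],[-0.96,-0.68,0,0,0,0.444],[-0.96,-0.68,0,0,0,0.444],[-0.96,-0.68,0,0,0,0.444],[-0.96,-0.68,0,0,0,0.444],[-0.96,-0.68,0,0,0,0.444],[-0.96,-0.68,0,0,0,0.444],[-0.96,-0.68,0,0,0,0.444],[-0.96,-0.68,0,0,0,0.444],[-0.96,-0.68,0,0,0,0.444],[-0.96,-0.68,0,0,0,0.444]], "jaw": 0.355}}

```text
t: 2.1
eef_pos: [0.3882, 0.4024, 0.3028]
tcp_rot: [[0.148, 0.989, 0.0], [0.989, -0.148, 0.0], [0.0, 0.0, -1.0]]
contact_force: [0.4, -0.5, 0.3]
gripper_width: 0.0302
grip_force: 0.0
```

```bash
cat >> h.py <<'E'
L=np.array([[0,-.0316],[0,-.0866],[.0145,-.05],[0,.0672],[0,0],[.0145,.1425],[0,-.0316],[0,-.0866],[.0145,-.05],[0,.0672],[0,0],[.0145,.1425]])
W=np.array([[.516,-.063],[.509,-.116],[.529,-.082],[.531,.037],[.521,-.031],[.562,.101],[.519,-.063],[.506,-.116],[.526,-.084],[.531,.041],[.517,-.032],[.56,.108]])
def fit():
    l,w=L-L.mean(0),W-W.mean(0)
    a=np.arctan2((l[:,0]*w[:,1]-l[:,1]*w[:,0]).sum(),(l*w).sum())
    R=np.array([[np.cos(a),-np.sin(a)],[np.sin(a),np.cos(a)]]); t=W.mean(0)-R@L.mean(0)
    return a,R,t
def tool(Pw): # delta from current TCP in tool fraction
    s=status.read_state(); return np.round(np.array(s['tcp_rot']).T@(np.array(Pw)-s['eef_pos'])/.25,3)
E
python3 - <<'E'
from h import *
a,R,t=fit(); print(np.degrees(a),t); print(np.round((L@R.T+t-W)*1000,1).tolist())
for n,p in dict(start=(.46,-.186),stop=(.534,-.19)).items(): print(n,R.T@(np.array(p)-t))
s=status.read_state();print(s['t'],s['eef_pos'],s['tcp_rot'],s['joint_positions'],s['gripper_width'])
ap=R@[.0145,.205]+t; print(ap,tool([*ap,.22]))
T=np.array(s['tcp_rot']);print('yaw tooly',np.degrees(np.arctan2(T[1,1],T[0,1])))
im=cv2.imread('pics/s1.png')[95:275,230:430]; cv2.imwrite('pics/c.png',cv2.resize(im,(0,0),fx=3.3,fy=3.3,interpolation=cv2.INTER_CUBIC))
E
```

```text
-9.713874161897616 [ 0.52131893 -0.03100198]
[[-0.0, 0.9], [-2.3, -0.4], [-1.8, -0.7], [1.7, -1.8], [0.3, -0.0], [-2.3, 6.0], [-3.0, 0.9], [0.7, -0.4], [1.2, 1.3], [1.7, -5.8], [4.3, 1.0], [-0.3, -1.0]]
start [-0.03428726 -0.16312198]
stop [ 0.03932669 -0.15457875]
2.1 [0.3882381  0.40235653 0.30284837] [[ 1.48066402e-01  9.88977410e-01  1.51957211e-04]
 [ 9.88977404e-01 -1.48066427e-01  1.67582213e-04]
 [ 1.88234784e-04  1.25468953e-04 -9.99999974e-01]] [ 7.57624599e-01 -1.37445034e-01  1.69287552e+00  1.73208575e-05
  1.58593661e+00  9.06237714e-01] 0.030200240888033556
[0.57020029 0.1686123 ] [-0.817  0.858  0.331]
yaw tooly -8.514889802651346
```

View pics/c.png

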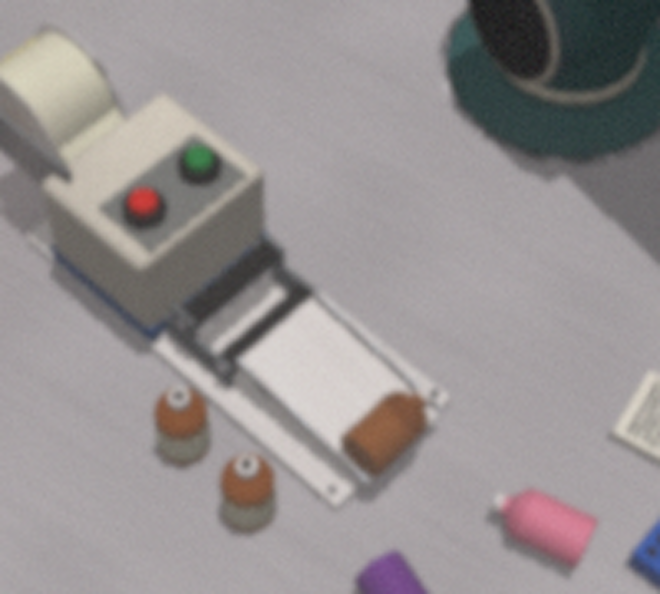

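The crop confirms the amber vial at (385,432), lying across the gutter foot with its neck toward the robot. Green is at (200,160) and red at (145,203).

>>> {"api": "drive_tool", "payload": {"motion": [[-0.817,0.858,0.33,0,0,0.006],[-0.817,0.858,0.33,0,0,0.006],[-0.817,0.858,0.33,0,0,0.006],[-0.817,0.858,0.33,0,0,0.006],[-0.817,0.858,0.33,0,0,0.006],[-0.817,0.858,0.33,0,0,0.006],[-0.817,0.858,0.33,0,0,0.006],[-0.817,0.858,0.33,0,0,0.006],[-0.817,0.858,0.33,0,0,0.006],[-0.817,0.858,0.33,0,0,0.006]]}}

```text
t: 3.1
eef_pos: [0.5698, 0.1699, 0.221]
tcp_rot: [[0.164, 0.986, 0.001], [0.986, -0.164, 0.0], [0.001, 0.001, -1.0]]
contact_force: [-0.3, -0.3, 0.4]
gripper_width: 0.0303
grip_force: 0.0
```

```bash
python3 - <<'E'
from h import *
a,R,t=fit()
s=status.read_state();print(s['t'],s['eef_pos'],s['joint_positions'])
save('wrist','w1.png'); print(imaging.camera_params('wrist'))
for n in['vial','lower_roller','back_stop','nest','gutter','labeller','start_top','stop_top']:
    for d in models.tip_of(n,'wrist')[:2]:
        p=np.array(d['position']); print(n,np.round(p,3),round(d['confidence'],2),'lab',np.round(R.T@(p[:2]-t),3))
E
```

```text
3.1 [0.56978036 0.1699303  0.22095033] [ 2.46877631e-01 -2.50462376e-02  1.72059138e+00  1.68901010e-04
  1.44516313e+00  4.11665817e-01]
{'fovy': 60.962321427720525, 'cx': 318.4439092284491, 'cy': 199.90770309077215, 'tool_from_camera': array([[-1.85402390e-04,  9.70324042e-01,  2.41808226e-01,
         6.69502071e-02],
       [ 9.99999739e-01,  1.09167614e-05,  7.22926377e-04,
        -4.35673056e-04],
       [ 6.98833082e-04,  2.41808297e-01, -9.70323791e-01,
        -8.21429406e-02],
       [ 0.00000000e+00,  0.00000000e+00,  0.00000000e+00,
         1.00000000e+00]])}
vial [0.562 0.1   0.056] 0.86 lab [0.018 0.136]
vial [0.677 0.198 0.024] 0.76 lab [0.115 0.252]
gutter [0.532 0.036 0.04 ] 0.96 lab [-0.     0.068]
labeller [0.561 0.103 0.058] 0.33 lab [0.016 0.139]
```

View pics/w1.png

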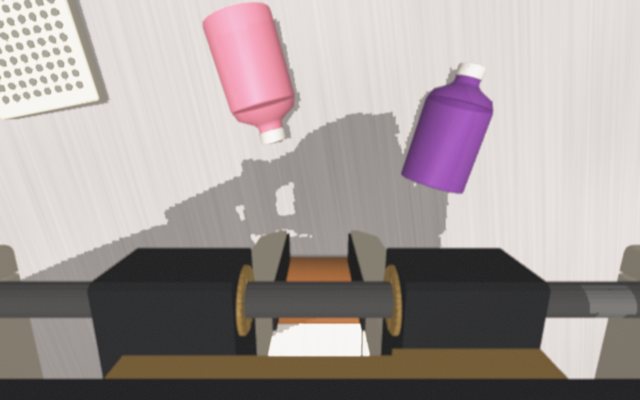

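The wrist view shows the amber barrel between the fingers at about (320,275). Pink (250,60) and purple (450,130) are well clear. Next I descend behind the vial.

>>> {"api": "drive_tool", "payload": {"motion": [[0,0,0.18,0,0,0],[0,0,0.3,0,0,0],[0,0,0.36,0,0,0],[0,0,0.36,0,0,0],[-0.02,0,0.36,0,0,0],[-0.04,0,0.36,0,0,0],[-0.06,0,0.36,0,0,0],[-0.07,0,0.36,0,0,0],[-0.08,0,0.36,0,0,0],[-0.08,0,0.36,0,0,0]]}}

```text
t: 4.55
eef_pos: [0.567, 0.1487, 0.1305]
tcp_rot: [[0.166, 0.986, 0.0], [0.986, -0.166, 0.0], [0.0, 0.0, -1.0]]
contact_force: [0.1, 0.2, 0.4]
gripper_width: 0.0297
grip_force: 0.0
```

>>> {"api": "drive_tool", "payload": {"motion": [[-0.012,0,0,0,0,0],[-0.024,0,0,0,0,0],[-0.036,0,-0.002,0,0,0],[-0.048,0,-0.004,0,0,0],[-0.06,0,-0.006,0,0,0],[-0.072,0,-0.008,0,0,0],[-0.084,0,-0.01,0,0,0],[-0.096,0,-0.011,0,0,0]]}}

```text
t: 5.35
eef_pos: [0.563, 0.1252, 0.1331]
tcp_rot: [[0.166, 0.986, 0.0], [0.986, -0.166, 0.0], [0.0, 0.0, -1.0]]
contact_force: [0.2, 1.9, 2.5]
gripper_width: 0.0301
grip_force: 1.1
```

```bash
python3 - <<'E'
from h import *
a,R,t=fit()
s=status.read_state();print(s['t'],R.T@(s['eef_pos'][:2]-t),s['eef_pos'][2],s['contact_force'])
for c in('top','scene'):
  a_=save(c,f'{c}2.png')
  for d in models.tip_of('vial',c)[:3]:
        p=np.array(d['position']); print(np.round(p,3),round(d['confidence'],2),'lab',np.round(R.T@(p[:2]-t),3))
im=a_[140:270,240:420]; cv2.imwrite('pics/c2.png',cv2.resize(im,(0,0),fx=4,fy=4,interpolation=cv2.INTER_CUBIC)[:,:,::-1])
E
```

```text
5.35 [0.01470855 0.16099773] 0.13314191315862367 [0.22564093 1.87928346 2.46453436]
[0.682 0.198 0.025] 0.66 lab [0.12  0.253]
[0.535 0.283 0.031] 0.57 lab [-0.039  0.312]
[0.556 0.093 0.056] 0.44 lab [0.013 0.128]
[0.534 0.284 0.026] 0.93 lab [-0.041  0.313]
[0.673 0.2   0.02 ] 0.8 lab [0.111 0.253]
```

View pics/c2.png

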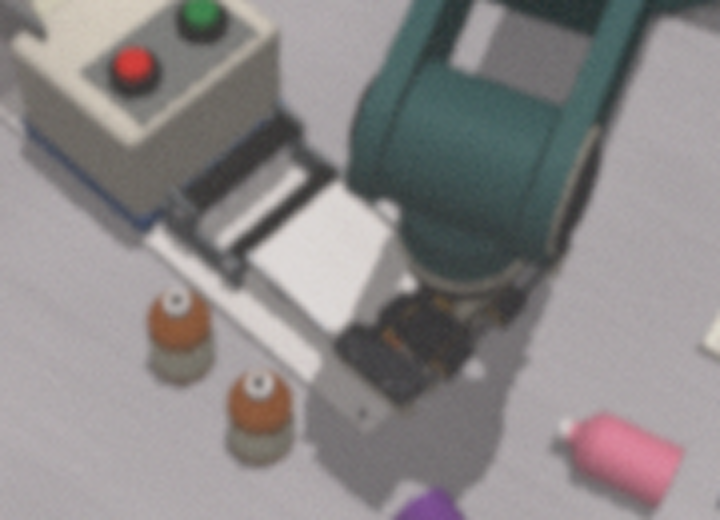

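Contact is made and the force is light. I'll keep pushing steadily up the slope.

>>> {"api": "drive_tool", "payload": {"motion": [[-0.016,0,-0.0022,0,0,0],[-0.032,0,-0.0045,0,0,0],[-0.048,0,-0.0067,0,0,0],[-0.064,0,-0.009,0,0,0],[-0.08,0,-0.0112,0,0,0],[-0.096,0,-0.0135,0,0,0],[-0.112,0,-0.0157,0,0,0],[-0.128,0,-0.018,0,0,0],[-0.144,0,-0.0202,0,0,0],[-0.16,0,-0.0225,0,0,0],[-0.176,0,-0.0247,0,0,0],[-0.192,0,-0.027,0,0,0]]}}

```text
t: 6.75
eef_pos: [0.5549, 0.0777, 0.1398]
tcp_rot: [[0.166, 0.986, -0.0], [0.986, -0.166, 0.0], [0.0, -0.0, -1.0]]
contact_force: [0.5, 2.1, 2.2]
gripper_width: 0.03
grip_force: 1.1
```

```bash
python3 - <<'E'
from h import *
a,R,t=fit()
s=status.read_state();print(s['t'],R.T@(s['eef_pos'][:2]-t),s['eef_pos'][2],s['contact_force'],s['wrist_torque'])
im={}
for c in('top','wrist'):
  im[c]=save(c,f'{c}3.png')
  for d in models.tip_of('vial',c)[:3]:
        p=np.array(d['position']); print(c,np.round(p,3),round(d['confidence'],2),'lab',np.round(R.T@(p[:2]-t),3))
b=cv2.resize(im['top'][140:260,230:390],(640,480),interpolation=cv2.INTER_CUBIC)
cv2.imwrite('pics/c3.png',cv2.resize(np.hstack([b,im['wrist'][:,160:480].repeat(1,0) if 0 else cv2.resize(im['wrist'],(768,480))[:,200:568]]),(790,376))[:,:,::-1])
E
```

```text
6.75 [0.01479364 0.11284687] 0.13978568483252113 [0.50351932 2.11700887 2.22598487] [ 0.29329188 -0.03434746  0.00694027]
top [0.533 0.286 0.031] 0.76 lab [-0.042  0.314]
top [0.676 0.196 0.023] 0.74 lab [0.115 0.25 ]
top [0.552 0.048 0.063] 0.47 lab [0.017 0.083]
wrist [0.551 0.044 0.066] 0.69 lab [0.016 0.079]
```

View pics/c3.png

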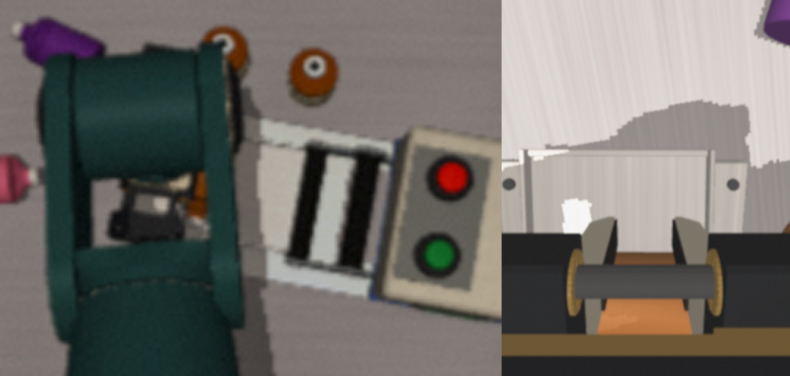

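The top view shows the vial ahead of the fingers at about (198,195), moving with them. The wrist view shows it square to both fingers, and it tracks to 2-3 mm. I continue.

>>> {"api": "drive_tool", "payload": {"motion": [[-0.016,0,-0.0022,0,0,0],[-0.032,0,-0.0045,0,0,0],[-0.048,0,-0.0067,0,0,0],[-0.064,0,-0.009,0,0,0],[-0.08,0,-0.0112,0,0,0],[-0.096,0,-0.0135,0,0,0],[-0.112,0,-0.0157,0,0,0],[-0.128,0,-0.018,0,0,0],[-0.144,0,-0.0202,0,0,0],[-0.16,0,-0.0225,0,0,0],[-0.176,0,-0.0247,0,0,0],[-0.192,0,-0.027,0,0,0]]}}

```text
t: 8.15
eef_pos: [0.547, 0.0304, 0.1465]
tcp_rot: [[0.166, 0.986, -0.0], [0.986, -0.166, -0.0], [-0.0, -0.0, -1.0]]
contact_force: [0.7, 2.1, 1.0]
gripper_width: 0.0301
grip_force: 1.1
```

>>> {"api": "drive_tool", "payload": {"motion": [[-0.016,0,-0.0022,0,0,0],[-0.032,0,-0.0045,0,0,0],[-0.048,0,-0.0067,0,0,0],[-0.064,0,-0.009,0,0,0],[-0.08,0,-0.0112,0,0,0],[-0.096,0,-0.0135,0,0,0],[-0.112,0,-0.0157,0,0,0],[-0.128,0,-0.018,0,0,0],[-0.144,0,-0.0202,0,0,0],[-0.16,0,-0.0225,0,0,0],[-0.172,0,-0.0242,0,0,0],[-0.184,0,-0.026,0,0,0]]}}

```text
t: 9.35
eef_pos: [0.5393, -0.0149, 0.153]
tcp_rot: [[0.166, 0.986, -0.0], [0.986, -0.166, 0.0], [0.0, -0.0, -1.0]]
contact_force: [1.1, 2.1, 1.0]
gripper_width: 0.0301
grip_force: 1.1
```

```bash
python3 - <<'E'
from h import *
a,R,t=fit()
s=status.read_state();print(s['t'],R.T@(s['eef_pos'][:2]-t),s['eef_pos'][2],s['contact_force'],s['wrist_torque'])
for c in('top','wrist'):
  save(c,f'{c}4.png')
  for d in models.tip_of('vial',c)[:3]:
        p=np.array(d['position']); print(c,np.round(p,3),round(d['confidence'],2),'lab',np.round(R.T@(p[:2]-t),3))
E
```

```text
9.35 [0.01505589 0.01890479] 0.15300575645801856 [1.09399319 2.09497127 1.04467674] [0.31536766 0.00897896 0.01467467]
top [0.536 0.283 0.033] 0.86 lab [-0.038  0.312]
top [ 0.648 -0.069  0.004] 0.74 lab [ 0.131 -0.016]
top [0.679 0.2   0.024] 0.68 lab [0.117 0.254]
wrist [ 0.534 -0.052  0.082] 0.58 lab [ 0.016 -0.019]
```

>>> {"api": "drive_tool", "payload": {"motion": [[-0.012,0,-0.0017,0,0,0],[-0.024,0,-0.0034,0,0,0],[-0.036,0,-0.005,0,0,0],[-0.048,0,-0.0067,0,0,0],[-0.06,0,-0.007,0,0,0],[-0.072,0,-0.007,0,0,0],[-0.084,0,-0.007,0,0,0],[-0.096,0,-0.007,0,0,0],[-0.108,0,-0.007,0,0,0],[-0.116,0,-0.007,0,0,0],[-0.124,0,-0.007,0,0,0],[-0.128,0,-0.007,0,0,0]]}}

```text
t: 10.75
eef_pos: [0.5341, -0.0464, 0.1547]
tcp_rot: [[0.166, 0.986, -0.0], [0.986, -0.166, -0.0], [-0.0, -0.0, -1.0]]
contact_force: [-0.4, 0.3, 0.9]
gripper_width: 0.0302
grip_force: 0.0
```

```bash
python3 - <<'E'
from h import *
a,R,t=fit()
s=status.read_state();print(s['t'],R.T@(s['eef_pos'][:2]-t),s['eef_pos'][2],s['contact_force'],s['wrist_torque'])
im={}
for c in('scene','wrist'):
  im[c]=save(c,f'{c}5.png')
  for d in models.tip_of('vial',c)[:3]:
        p=np.array(d['position']); print(c,np.round(p,3),round(d['confidence'],2),'lab',np.round(R.T@(p[:2]-t),3))
b=cv2.resize(im['scene'][120:240,230:390],(500,376),interpolation=cv2.INTER_CUBIC)
cv2.imwrite('pics/c5.png',np.hstack([b,cv2.resize(im['wrist'],(601,376))[:,155:445]])[:,:,::-1])
E
```

```text
10.75 [ 0.0151664  -0.01300292] 0.1547295779901368 [-0.42518707  0.33963915  0.8880531 ] [-0.0398148   0.09773568 -0.0074567 ]
scene [0.535 0.284 0.027] 0.89 lab [-0.04   0.313]
scene [0.676 0.195 0.022] 0.77 lab [0.114 0.249]
scene [ 0.533 -0.19   0.172] 0.19 lab [ 0.038 -0.155]
wrist [ 0.515 -0.063  0.043] 0.51 lab [-0.001 -0.032]
```

View pics/c5.png

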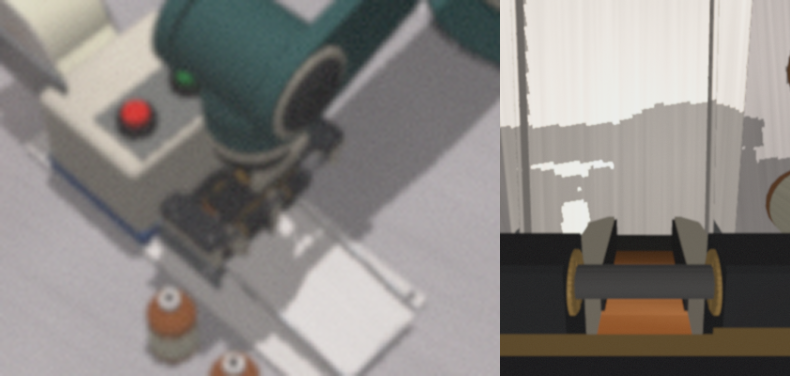

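The wrist view shows the barrel still ahead at about (645,320), and the push force has gone, so it dropped in. I'll back off slowly, rise and check.

>>> {"api": "drive_tool", "payload": {"motion": [[0.015,0,0,0,0,0],[0.03,0,0,0,0,0],[0.05,0,0,0,0,0],[0.1,0,0,0,0,0],[0.16,0,-0.05,0,0,0],[0.22,0,-0.15,0,0,0],[0.25,0,-0.3,0,0,0],[0.25,0,-0.45,0,0,0],[0.25,0,-0.5,0,0,0],[0.25,0,-0.5,0,0,0]], "jaw": 1}}

```text
t: 11.95
eef_pos: [0.545, 0.0163, 0.2824]
tcp_rot: [[0.165, 0.986, 0.004], [0.986, -0.165, -0.0], [0.001, 0.004, -1.0]]
contact_force: [0.5, -0.3, -0.5]
gripper_width: 0.0002
grip_force: 0.0
```

```bash
python3 - <<'E'
from h import *
a,R,t=fit()
s=status.read_state();print(s['t'],R.T@(s['eef_pos'][:2]-t),s['eef_pos'][2],s['contact_force'],s['joint_positions'])
im={}
for c in('scene','top','wrist'):
  im[c]=save(c,f'{c}6.png')
  for n in('vial','start_top','stop_top'):
   for d in models.tip_of(n,c)[:3]:
        p=np.array(d['position']); print(c,n,np.round(p,3),round(d['confidence'],2),'lab',np.round(R.T@(p[:2]-t),3))
b=cv2.resize(im['top'][140:260,280:440],(500,376),interpolation=cv2.INTER_CUBIC)
cv2.imwrite('pics/c6.png',np.hstack([b,cv2.resize(im['scene'][120:240,230:390],(500,376))[:,:300]])[:,:,::-1])
E
```

```text
11.95 [0.01533222 0.05061188] 0.2824233064872034 [ 0.49989541 -0.31444439 -0.51050215] [-1.69052053e-02 -1.64431069e-01  1.74978417e+00  3.37300511e-05
  1.55249625e+00  1.49108115e-01]
scene vial [0.536 0.286 0.028] 0.96 lab [-0.039  0.315]
scene vial [0.672 0.198 0.022] 0.84 lab [0.11  0.251]
scene vial [ 0.53  -0.082  0.076] 0.63 lab [ 0.018 -0.049]
scene start_top [ 0.459 -0.185  0.178] 0.63 lab [-0.036 -0.163]
scene stop_top [ 0.524 -0.03   0.002] 0.42 lab [0.003 0.001]
scene stop_top [ 0.534 -0.189  0.172] 0.41 lab [ 0.039 -0.153]
top vial [ 0.531 -0.081  0.075] 0.65 lab [ 0.018 -0.048]
top vial [0.537 0.284 0.032] 0.63 lab [-0.038  0.313]
top vial [0.678 0.194 0.024] 0.55 lab [0.116 0.249]
top start_top [ 0.456 -0.184  0.177] 0.61 lab [-0.038 -0.162]
top stop_top [ 0.531 -0.19   0.176] 0.65 lab [ 0.036 -0.155]
top stop_top [ 0.507 -0.115  0.065] 0.59 lab [ 0.001 -0.085]
top stop_top [ 0.526 -0.08   0.078] 0.48 lab [ 0.013 -0.047]
```

View pics/c6.png

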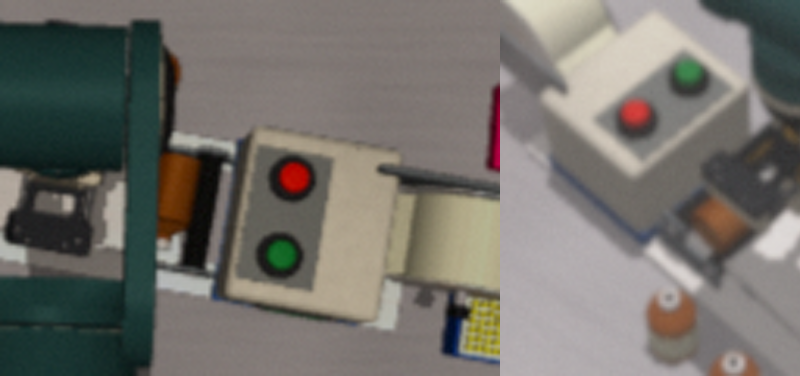

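The vial is seated at the labeller's (0.018, -0.049), against the back-stop at about (180,195) in the left picture. Green is at (281,256) and red at (294,178). Next I go above green with the fingers shut.

```bash
python3 - <<'E'
from h import *
print(tool([.458,-.185,.291]))
E
```

```text
[-0.848 -0.208 -0.046]
```

>>> {"api": "drive_tool", "payload": {"motion": [[-0.15,-0.03,-0.05,0,0,0],[-0.3,-0.08,-0.05,0,0,0],[-0.45,-0.12,-0.05,0,0,0],[-0.6,-0.16,-0.05,0,0,0],[-0.75,-0.19,-0.05,0,0,0],[-0.85,-0.208,-0.05,0,0,0],[-0.85,-0.208,-0.05,0,0,0],[-0.85,-0.208,-0.05,0,0,0]]}}

```text
t: 13.35
eef_pos: [0.4579, -0.1857, 0.2923]
tcp_rot: [[0.167, 0.986, 0.0], [0.986, -0.167, 0.0], [0.0, 0.0, -1.0]]
contact_force: [0.3, 0.2, 0.7]
gripper_width: 0.0003
grip_force: 0.0
```

```bash
python3 - <<'E'
from h import *
s=status.read_state();print(s['t'],s['eef_pos'],s['contact_force'],s['joint_positions'])
im={}
for c in('scene','top','wrist'):
  im[c]=save(c,f'{c}7.png')
  for n in('vial','start_top','stop_top'):
   for d in models.tip_of(n,c)[:3]:print(c,n,np.round(d['position'],3),round(d['confidence'],2))
cv2.imwrite('pics/c7.png',np.hstack([cv2.resize(im['scene'][120:240,230:390],(390,376)),cv2.resize(im['wrist'],(601,376))[:,100:500]])[:,:,::-1])
E
```

```text
13.35 [ 0.45785084 -0.18567433  0.2922665 ] [0.29090734 0.15141976 0.73012446] [-4.36997377e-01 -2.83219809e-01  1.83318602e+00  2.11679374e-04
  1.59159016e+00 -2.68953565e-01]
scene vial [ 0.528 -0.084  0.072] 0.76
scene vial [0.535 0.283 0.028] 0.67
scene vial [0.673 0.199 0.021] 0.62
scene start_top [ 0.46  -0.186  0.174] 0.58
scene stop_top [ 0.533 -0.191  0.174] 0.43
top vial [ 0.529 -0.08   0.074] 0.94
top vial [0.678 0.196 0.022] 0.79
top vial [0.534 0.288 0.033] 0.69
top start_top [0.49  0.469 0.001] 0.71
top stop_top [0.697 0.371 0.003] 0.24
wrist vial [ 0.529 -0.083  0.077] 0.69
wrist start_top [ 0.458 -0.186  0.175] 0.61
wrist stop_top [ 0.53  -0.195  0.177] 0.58
wrist stop_top [ 0.518 -0.033 -0.002] 0.25
```

View pics/c7.png

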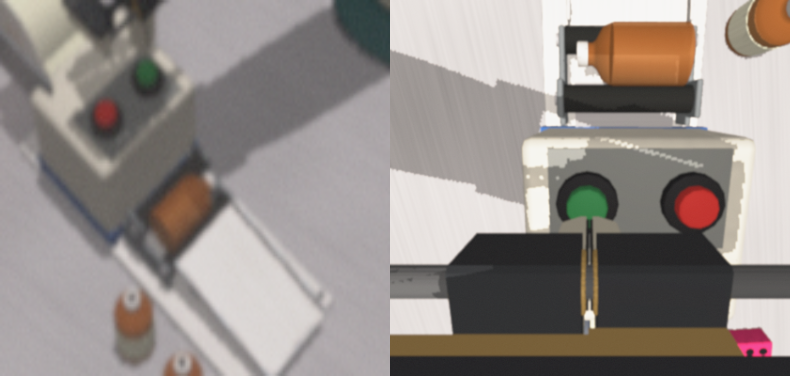

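The vial sits on both rollers at (640,55) in the wrist half. The shut fingers are over green at (588,205), and red at (695,208) is well clear. Now the press.

>>> {"api": "drive_tool", "payload": {"motion": [[0,0,0.05,0,0,0],[0,0,0.09,0,0,0],[0,0,0.1,0,0,0],[0,0,0.108,0,0,0],[0,0,0.116,0,0,0],[0,0,0.124,0,0,0],[0,0,0.132,0,0,0],[0,0,0.132,0,0,0]]}}

```text
t: 14.75
eef_pos: [0.4579, -0.1855, 0.2591]
tcp_rot: [[0.166, 0.986, -0.0], [0.986, -0.166, 0.0], [0.0, -0.0, -1.0]]
contact_force: [0.7, 0.1, -0.1]
gripper_width: 0.0004
grip_force: 0.0
```

>>> {"api": "drive_tool", "payload": {"motion": [[0,0,0.004,0,0,0],[0,0,0.008,0,0,0],[0,0,0.012,0,0,0],[0,0,0.012,0,0,0]]}}

```text
t: 15.15
eef_pos: [0.458, -0.1855, 0.2563]
tcp_rot: [[0.166, 0.986, 0.0], [0.986, -0.166, -0.0], [-0.0, 0.0, -1.0]]
contact_force: [1.0, -0.8, 2.7]
gripper_width: 0.0005
grip_force: 1.2
```

>>> {"api": "drive_tool", "payload": {"motion": [[0,0,0.004,0,0,0],[0,0,0.008,0,0,0],[0,0,0.012,0,0,0],[0,0,0.012,0,0,0]]}}

```text
t: 15.55
eef_pos: [0.458, -0.1855, 0.2533]
tcp_rot: [[0.166, 0.986, 0.0], [0.986, -0.166, -0.0], [-0.0, 0.0, -1.0]]
contact_force: [0.9, 0.1, 4.3]
gripper_width: 0.0004
grip_force: 2.1
```

>>> {"api": "drive_tool", "payload": {"motion": [[0,0,0.004,0,0,0],[0,0,0.008,0,0,0],[0,0,0.008,0,0,0]]}}

```text
t: 15.85
eef_pos: [0.458, -0.1855, 0.2522]
tcp_rot: [[0.166, 0.986, 0.001], [0.986, -0.166, -0.0], [-0.0, 0.001, -1.0]]
contact_force: [-2.0, 1.6, 13.0]
gripper_width: 0.0004
grip_force: 6.2
```

The force jumped from 4.3 N to 13 N, right where the spring reaches about 5 N, so the button is at the bottom. I'll give a small extra nudge, then release and lift clear.

>>> {"api": "drive_tool", "payload": {"motion": [[0,0,0.003,0,0,0],[0,0,0.003,0,0,0]]}}

```text
t: 16.05
eef_pos: [0.458, -0.1855, 0.2521]
tcp_rot: [[0.166, 0.986, 0.001], [0.986, -0.166, -0.001], [-0.0, 0.001, -1.0]]
contact_force: [-5.2, 1.9, 17.1]
gripper_width: 0.0005
grip_force: 9.2
```

>>> {"api": "drive_tool", "payload": {"motion": [[0,0,-0.02,0,0,0],[0,0,-0.05,0,0,0],[0,0,-0.12,0,0,0],[0,0,-0.25,0,0,0],[0,0,-0.35,0,0,0],[0,0,-0.35,0,0,0],[0,0,-0.35,0,0,0]]}}

```text
t: 16.75
eef_pos: [0.458, -0.1855, 0.3387]
tcp_rot: [[0.166, 0.986, 0.001], [0.986, -0.166, -0.0], [-0.0, 0.001, -1.0]]
contact_force: [0.7, 0.3, -0.4]
gripper_width: 0.0005
grip_force: 0.0
```

```bash
python3 - <<'E'
from h import *
s=status.read_state();print(s['t'],s['eef_pos'],s['contact_force'])
im=save('wrist','w8.png')
for c in('scene','wrist'):
  if c=='scene':save(c,'s8.png')
  for n in('vial','start_top'):
   for d in models.tip_of(n,c)[:2]:print(c,n,np.round(d['position'],3),round(d['confidence'],2))
E
```

```text
16.75 [ 0.45795986 -0.18550992  0.33868473] [ 0.66389946  0.28325637 -0.36198833]
scene vial [0.532 0.283 0.027] 0.63
scene vial [ 0.529 -0.083  0.074] 0.57
scene start_top [0.53  0.039 0.046] 0.58
scene start_top [ 0.46  -0.187  0.172] 0.48
wrist vial [ 0.529 -0.083  0.077] 0.95
wrist start_top [ 0.459 -0.189  0.171] 0.64
```

View pics/w8.png

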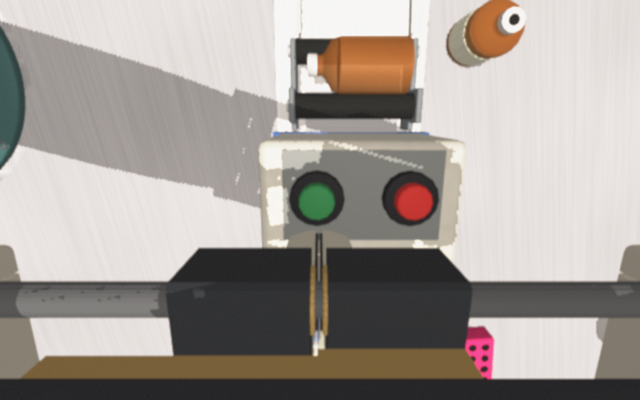

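The vial lies seated at (370,65). Green has been pressed and released at (317,201), and red was untouched at (413,202). The robot is clear of everything, so I hand in.

```bash
python3 -c "
from station import bot
print(bot.finish_job())"
```

```text
the job is handed in; nothing more can be done
None
```

The vial was pushed up the gutter into its seat against the back-stop roller and stayed there; then green start was pressed to its hard stop and released, red was not touched, and the job was handed in about 17 s in.

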